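# Put the kettle tray back in: hold the lock button down and slide the tray past it

## Robot

A 6-joint arm with a two-finger parallel gripper is mounted at the origin on the work surface. World frame = base frame: x ahead of the robot, y to its left, z up, the work surface at z = 0. Lengths are in m, angles in rad, forces in N, time in s.
With the tool pointing down it reaches from about 0.325 to 0.925 m from the base axis. Payload 3.1 kg.
Tool frame: the origin (TCP) lies where the fingers leave the gripper's body, on its centre line; the fingertips stand 73 mm ahead of it and the grasp point (between the pads) lies 54 mm ahead of it (ctrl.finger_overhang is the distance from the TCP to the fingertips, in m); x points along the fingers, y is the direction in which the jaws open and shut, and the axes are right-handed (so a half turn about x gives the same grasp; the last joint's range is limited). The gripper opens to 85 mm and grips with 20 to 120 N. Pads are 22 mm wide; open, the fingers measure 114 mm over their backs; the gripper's body (76 mm by 85 mm) begins 54 mm behind the grasp point. The pads swing forward as they close: fully open they stand 13 mm farther back than shut.
Start: joints at [1.073, 0.217, 1.613, -0, 1.311, -0.112], TCP at [0.235, 0.579, 0.304] pointing down, gripper open.
Joint ranges: [-2.75, 2.75], [-0.78, 2.1], [0.31, 2.55], [-1.13, 4.27], [0.13, 2.63], [-2.58, 2.58]. Speed limits (rad/s): [2.79, 2.79, 3.14, 3.14, 3.14, 3.14].

## Interface

Orientations are given as a rotation vector (axis times angle).
In Python, from station import monitor, optics, workorder, models, ctrl gives the robot as it stands. The module is installed in compiled form; this text tells all that it offers.
- The arm moves only by the tool servo_tool, never from a script. Its arguments are lists of equal length, an entry for each row: "claw": the closure, from -1 (fully open) to 1 (shut); "slide": the shift along the world's x, y, z in mm, a list of three; "yaw": the turn about the world's z in degrees. In form: {"claw": [claw, ...], "slide": [[x, y, z], ...], "yaw": [yaw, ...]}. A call has 1 to 20 rows; each row is the pose to reach, as a shift and turn from the pose commanded when the call began; what a row does not reach only later rows make up. A row lasts 1/10 s, in which the tool goes at most 50 mm and 8.59 degrees, less where a joint would pass 70% of its speed; a pose out of reach is approached as far as the arm can. A call with a gripper value outside its range is refused whole. The fingers move at their own pace and stop on an object; "grip_force" is the grip in N (left out, the last holds). Time passes only in rows, so rows that repeat a pose let the fingers close. It gives the time, the measured TCP pose, the force and the opening at its end, in the units of the state.
- monitor.read_state(): the state, without advancing time (a new reading comes with each control period).
- optics.read_camera(name): name is "side" or "top"; returns a dict with "image" (400x640x3 uint8, red, green, blue), "depth" (400x640 float32, m along the optical axis (not along the pixel's ray), 0 where there is no reading), "fx", "fy", "cx", "cy" (pixels), "xyz" and "orientation" of the camera in the world. Camera axes: x right, y down, z forward; pixel columns grow to the right and rows downward; lengths in m; the calibration is good to about 2 mm. A picture is of the moment at which its call begins.
- workorder.finish_job(): hands the job in, once; it reports no verdict.
Trained networks look in a picture, given as the dict that the camera call returned (one of the last four; its "shot" number tells which), for a name from the list of things; names that differ only in an ending like _2 or _b are one class to them, and where a whole thing is asked for, a point or a joint stands for the part that bears it (a point fixed in the world has none). Each returns a list of dicts, best first, with "p" (0 to 1); they miss things now and then, are a little off and sometimes report something else, mostly with a low value. They report only what shows in the picture. A call takes as long as a camera call. They do not tell look-alikes from the thing itself.
- models.cut_out(picture, name): "mask" (400x640 bool, what is visible of it) and "box" ([centre column, centre row, width, height] in pixels, round what is visible of it).
The state is a dict: "clock": time; "joints": joint angles; "qd": joint speeds; "tau": joint torques, N m; "eef_pos": TCP position; "tool_rot": TCP orientation; "wrist_force": force on the tool from outside, world axes, zero at the start; "ft_torque": the same for the moment, N m; "gripper_width": finger opening in m.
Only numpy, scipy, OpenCV 4.12 (cv2) and the standard library are available. Lean on these libraries where they do the work, as an engineer would, in place of code of your own. Each camera call takes 0.05 s, during which the arm holds its last target.

## Task

The pull-out kettle tray has been left out, locked by the spring button that stands up through its rear cut-out. Press the button down with your fingertips and, holding it down, push the tray gently back (away from the robot base, along its runners) until it is fully home and the button springs up again in the front cut-out; then move clear. Nothing needs grasping: lift nothing, and leave the things on the tray and beside it standing where they are.

Things in the scene. Friction and masses are not known exactly. Their poses are not given: they have to be found in the camera images.
- slide_base: Fixed steel runner frame of the pull-out tray, screwed to the counter, 415 mm long and 300 mm wide. Origin on the counter (z = 0) straight under the lock button's axis; its z is up and its +x is the way the tray slides home (away from the robot base, but the frame may stand turned up to about 0.35 rad); y is across the tray.
- tray (a joint): Slide of the tray along +x of slide_base: 0 = pulled fully out, 0.120 m = fully home against the back stop. It starts within 3 mm of 0. After 4 mm the board between the cut-outs (78 mm long) meets the button and the tray is locked, unless the button's top is below the board's underside; once over the button, this board keeps it down. It takes 2 to 6 N to slide and stays where it is left.
- rear_cutout (a point): Centre of the rear cut-out (farther from the robot), at the board's top; moves with the tray. It goes right through the board, 46 mm long (x) by 54 mm wide (y), with a thin steel frame. At joint 0 it is 2 mm to the +x side of the button's axis: 4 mm free on the button's -x side, 8 mm on its +x side. Fingertips in it can push on its far (+x) wall to slide the tray.
- front_cutout (a point): Centre of the front cut-out, same size, 124 mm to the -x side of the rear one, at the board's top; moves with the tray. Empty at the start; the button springs up in it when the tray is fully home. The board is wood, 415 mm long, 300 mm wide, 10 mm thick (underside 40 mm, top 50 mm above the counter), with a 14 mm lip along both sides and the back.
- lock_button (a joint): Spring lock button, moves straight down: 0 = fully up (its top 58 mm above the counter), 0.024 m = fully pressed (34 mm); below the board's underside from 0.018 m on. It takes about 3 N to start and 8 N at full travel, and rises again when let go under a cut-out. It can rise in the front cut-out only when the tray is within 4 mm of fully home.
- button_top (a point): Centre of the top face of the lock button, a plain steel block 34 mm (x) by 36 mm (y) with rounded edges in a dark steel housing (housing top 30 mm above the counter); at rest it stands 8 mm above the board's top. Moves with the button.
- kettle: White kettle with black handle, 133 mm across at the foot, about 195 mm tall, origin under its centre; stands loose on the rear of the tray, about 166 mm to the +x side and 74 mm to the +y side of the button. Its handle points to about +y of the tray.
- canister: White canister with a wooden lid, 84 mm across, 114 mm tall, origin under its centre; loose on the rear of the tray, -y side.
- sugar_pot: Low white sugar pot with a knobbed lid, 74 mm across, 65 mm tall, origin under its centre; loose on the tray, about 95 mm to the +x side and 95 mm to the -y side of the button.
- carafe: Grey carafe with a handle, 84 mm across, 178 mm tall, origin under its centre; on the counter on the +y side of the tray.
- mill: Dark wooden pepper mill, 56 mm across, 170 mm tall, origin under its centre; on the counter on the +y side of the tray.
- oil_bottle: Green glass oil bottle, 62 mm across, 220 mm tall, origin under its centre; on the counter on the -y side of the tray.
- bowl: White bowl, 124 mm across, 55 mm tall, origin under its centre; on the counter on the -y side of the tray.
Not all that is in view belongs to the job. What is shaped like the sugar_pot but red or yellow is not meant.

How it is judged:
On the way, in this order (a step that is already met when the one before it is completed fails the run):
1. the lock button is pressed down clear of the board while the tray is still out (value of joint lock_button above 0.0165 m and value of joint tray below 0.012 m), for 0.05 s.
2. the tray slides in over the button while it is down (value of joint tray between 0.03 and 0.1 m and value of joint lock_button above 0.0155 m).
At the end, for the whole second after the job is handed in: The tray is fully home (joint tray above 0.114 m), the lock button has sprung up in the front cut-out (less than 4 mm down), and kettle, canister and sugar pot stand upright (within 0.15 rad) and at rest on the tray, having ridden in with it (each moved 85 to 155 mm; the tray travels about 120 mm) (value of joint tray above 0.114 m and value of joint lock_button below 0.004 m and angle between each of kettle, canister, sugar_pot's own z axis and vertical below 0.15 rad and z of kettle in the frame of rear_cutout between -0.01 and 0.01 m and z of canister in the frame of rear_cutout between -0.01 and 0.01 m and z of sugar_pot in the frame of rear_cutout between -0.01 and 0.01 m and linear speed of each of kettle, canister, sugar_pot below 0.03 m/s and distance of each of kettle, canister, sugar_pot from where it was at the start of the episode above 0.085 m); the robot touches nothing.
It fails at once if something on the tray is lifted (more than 20 mm above the board) or tipped over (z of any of kettle, canister, sugar_pot in the frame of rear_cutout above 0.02 m or angle between any of kettle, canister, sugar_pot's own z axis and vertical above 0.35 rad).
It fails at once if something on the tray is pushed or carried about (moves over 35 mm farther than the tray's own travel) (distance of any of kettle, canister, sugar_pot from where it was at the start of the episode above 0.155 m).
It fails at once if something beside the tray is moved more than 30 mm, lifted or tipped (distance of any of carafe, mill, oil_bottle, bowl from where it was at the start of the episode above 0.03 m or angle between any of carafe, mill, oil_bottle, bowl's own z axis and vertical above 0.3 rad).
It fails at once if the tray is slammed (faster than 0.5 m/s) (velocity of joint tray above 0.5 m/s).
It also fails if it takes over 38 s, if anything falls off the work surface, if the arm or the gripper's body presses on something with over 40 N, if the wrist force passes 120 N, or if a joint passes its speed limit or range.

## Working session

There is one attempt and no reset: what is moved stays moved. The work goes in short steps, Python scripts to look and compute and a tool call to move; the robot and the scene stay as the last step left them, time stands still between calls to the robot, and variables do not carry over. Pictures are saved under pics/ and viewed, and the job is handed in when it is done.

Besides the shell and the picture viewer there is one more tool, called after ">>>" as name(argument=value, ...) on one line, values as JSON. servo_tool: Moves the arm, as the interface text tells. Its arguments: {"type":"object","properties":{"claw":{"type":"array","items":{"type":"number"}},"slide":{"type":"array","items":{"type":"array","items":{"type":"number"}}},"yaw":{"type":"array","items":{"type":"number"}},"grip_force":{"type":"number"}},"required":["claw","slide","yaw"]}

```bash
mkdir -p pics; cat > h.py <<'E'
import numpy as np,cv2
from scipy.spatial.transform import Rotation as R
from station import monitor,optics,workorder,models,ctrl
def cam(n,fn=None):
    p=optics.read_camera(n)
    if fn: cv2.imwrite('pics/'+fn,p['image'][:,:,::-1])
    return p
def rot(p):
    o=np.array(p['orientation']); return R.from_rotvec(o).as_matrix() if o.shape==(3,) else o
def cloud(p):
    v,u=np.mgrid[0:400,0:640]; d=p['depth']
    c=np.stack([(u-p['cx'])/p['fx']*d,(v-p['cy'])/p['fy']*d,d],-1)
    w=c@rot(p).T+np.array(p['xyz']); w[d==0]=np.nan
    return w
E
python3 - <<'E'
from h import *
s=monitor.read_state();print({k:np.round(v,3) for k,v in s.items()},ctrl.finger_overhang)
for n in('top','side'):
    p=cam(n,n+'0.png');print(n,p['xyz'],p['orientation'],p['fx'])
    W=cloud(p);np.save(n+'.npy',W)
    for t in('button_top','rear_cutout','front_cutout','lock_button','sugar_pot','kettle','canister','tray'):
        for r in models.cut_out(p,t)[:2]:
            q=W[r['mask']];print(t,round(r['p'],2),np.round(r['box']),np.round(np.nanmedian(q,0),3),r['mask'].sum())
E
```

```text
{'clock': np.float64(0.0), 'joints': array([ 1.073,  0.218,  1.615,  0.   ,  1.311, -0.112]), 'qd': array([-0.   , -0.001, -0.001, -0.   ,  0.001,  0.002]), 'tau': array([-2.0000e-03, -3.9685e+01, -3.0385e+01, -0.0000e+00,  1.0000e-02,
       -0.0000e+00]), 'eef_pos': array([0.235, 0.579, 0.303]), 'tool_rot': array([ 0.301,  1.55 , -0.305]), 'wrist_force': array([ 0.116, -0.334, -0.32 ]), 'ft_torque': array([-0.024, -0.009,  0.02 ]), 'gripper_width': np.float64(0.085)} 0.0726
top [0.42592414 0.04935807 1.16315693] [-2.15417479  2.18317382 -0.1528005 ] 439.09016703852996
button_top 0.45 [312. 234.  19.  17.] [0.456 0.048 0.058] 198
front_cutout 0.66 [316. 227. 162. 194.] [0.445 0.037 0.051] 14854
front_cutout 0.48 [372. 175.  38.  40.] [ 0.593 -0.09   0.164] 1220
lock_button 0.54 [316. 235.  19.  19.] [0.456 0.05  0.058] 205
lock_button 0.17 [299. 163.  74.  57.] [0.618 0.068 0.213] 2809
sugar_pot 0.65 [448. 282.  29.  29.] [ 0.338 -0.285  0.05 ] 725
sugar_pot 0.64 [360. 210.  28.  32.] [ 0.513 -0.067  0.101] 665
kettle 0.58 [296. 164.  76.  54.] [0.617 0.069 0.214] 2743
canister 0.89
[... 257 characters left out ...]
4  0.058] 110
rear_cutout 0.75 [299. 204. 145.  71.] [0.424 0.038 0.052] 6174
rear_cutout 0.66 [319. 213.  27.  27.] [ 0.507 -0.084  0.097] 530
front_cutout 0.75 [300. 203. 149.  78.] [0.426 0.034 0.052] 6464
front_cutout 0.62 [303. 137.  28.  51.] [0.601 0.279 0.104] 1161
lock_button 0.6 [287. 201.  14.  13.] [0.454 0.042 0.057] 130
sugar_pot 0.77 [290. 298.  27.  35.] [ 0.333 -0.304  0.048] 700
sugar_pot 0.74 [266. 158.  21.  19.] [0.465 0.296 0.043] 387
kettle 0.87 [335. 160.  40.  70.] [0.61  0.03  0.166] 1984
canister 0.63 [349. 203.  28.  42.] [ 0.588 -0.121  0.139] 1190
canister 0.38 [343. 126.  12.  16.] [0.726 0.231 0.157] 143
tray 0.96 [299. 200. 144.  71.] [0.426 0.037 0.052] 6323
```

```bash
python3 - <<'E'
import cv2,numpy as np
a=cv2.imread('pics/top0.png');cv2.imwrite('pics/topA.png',cv2.resize(a[110:350,180:500],None,fx=2.5,fy=2.5,interpolation=cv2.INTER_CUBIC))
cv2.imwrite('pics/topB.png',cv2.resize(a[190:310,240:400],None,fx=5,fy=5,interpolation=cv2.INTER_CUBIC))
E
```

```text
(no output)
```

View pics/topA.png

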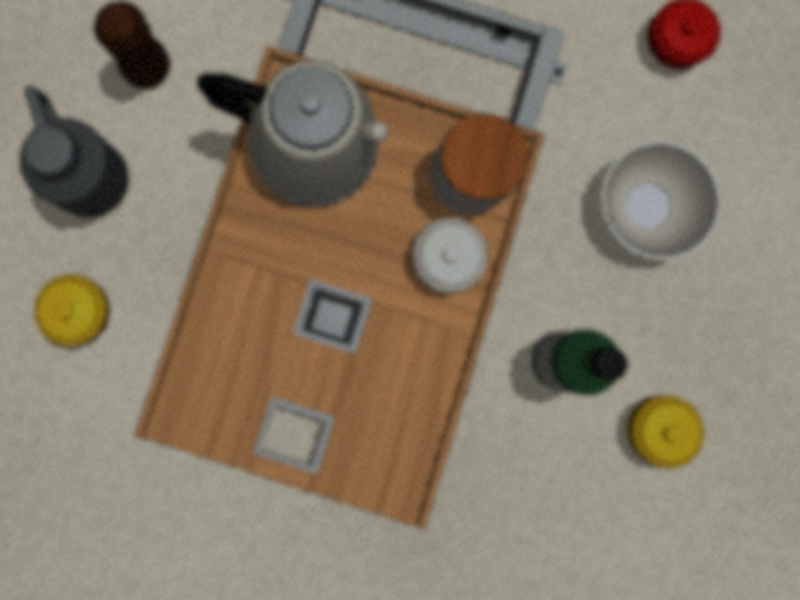

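View pics/topB.png

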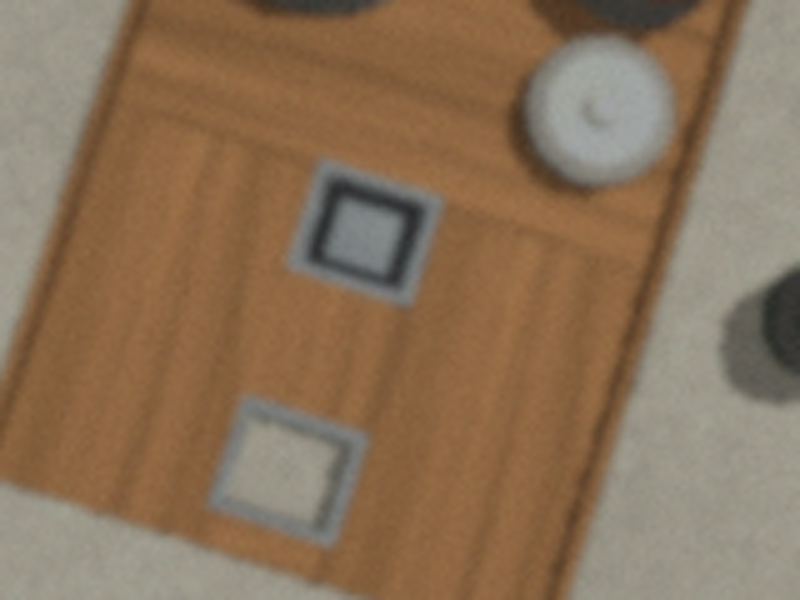

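View pics/side0.png

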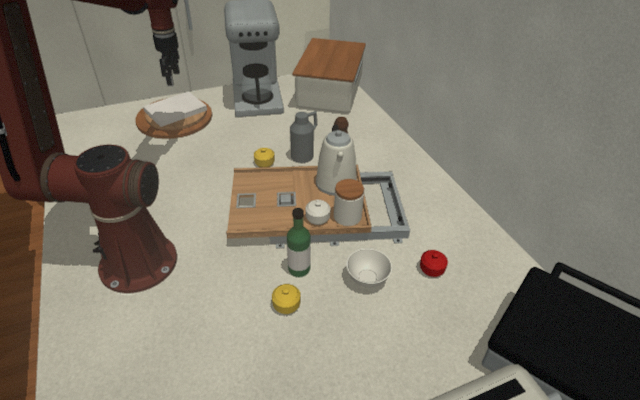

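The top crop shows the rear cut-out, with the grey button inside a dark ring, at about (313,236) in full-image pixels. The front cut-out, with counter showing through, is at about (298,284). The white sugar pot (360,210) is the right one. The look-alikes are yellow pots at (208,234) and (447,283) and a red pot at (454,123). The tray is turned clockwise, with its +x pointing up and to the right.

```bash
python3 - <<'E'
from h import *
p=cam('top');Rm=rot(p);o=np.array(p['xyz'])
def px(u,v,z):
    d=Rm@np.array([(u-p['cx'])/p['fx'],(v-p['cy'])/p['fy'],1]);return (o+d*(z-o[2])/d[2])[:2]
c=lambda L:[px(240+a/5-.4,190+b/5-.4,.05) for a,b in L]
r=np.array(c([(322,158),(442,200),(411,305),(288,268)]));f=np.array(c([(243,395),(369,435),(332,547),(208,508)]))
rc,fc=r.mean(0),f.mean(0);d=rc-fc
print('rear',rc,'front',fc,'dist',np.linalg.norm(d),'yaw',np.arctan2(d[1],d[0]))
print('sizes',[np.linalg.norm(r[i]-r[i-1]) for i in range(4)])
# side-view cloud of button region / wood points
W=cloud(p)
m=models.cut_out(p,'tray')[0]['mask'].astype(np.uint8)
q=W[(m>0)&(abs(W[...,2]-.051)<.006)]
print(cv2.minAreaRect((q[:,:2]*1000).astype(np.float32)))
b=[(330,195),(405,207),(395,272),(322,258)]
B=W[230:243,306:321];sel=(B[...,2]>.054);print('button cloud',B[sel].mean(0),np.ptp(B[sel],0))
img=p['image'];
for n in('button_top','lock_button'):
  for r_ in models.cut_out(p,n)[:1]:
    v,u=np.nonzero(r_['mask']);print(n,px(u.mean(),v.mean(),.058),u.mean(),v.mean())
print(px(240+368/5-.4,190+232/5-.4,.058))
ps=cam('side');Rs=rot(ps);os_=np.array(ps['xyz'])
for n in('button_top','lock_button'):
  r_=models.cut_out(ps,n)[0];v,u=np.nonzero(r_['mask']);d=Rs@np.array([(u.mean()-ps['cx'])/ps['fx'],(v.mean()-ps['cy'])/ps['fy'],1]);print('side',n,os_+d*(.058-os_[2])/d[2])
cv2.imwrite('pics/sideB.png',cv2.resize(ps['image'][180:220,260:320,::-1],None,fx=10,fy=10,interpolation=cv2.INTER_CUBIC))
T=R.from_rotvec(monitor.read_state()['tool_rot']).as_matrix();print(T,'jaw deg',np.degrees(np.arctan2(T[1,1],T[0,1])))
E
```

```text
rear [0.45603723 0.04811052] front [0.33827661 0.0882758 ] dist 0.12442191621411106 yaw -0.3287023597505867
sizes [np.float64(0.05792497235904085), np.float64(0.06438862444056051), np.float64(0.055012493185229626), np.float64(0.06465260514711442)]
((487.6734619140625, 37.08154296875), (285.85784912109375, 408.54962158203125), 71.28204345703125)
button cloud [0.45540336 0.04820211 0.05867815] [0.0303046  0.03530946 0.0088364 ]
button_top [0.45516535 0.04922604] 312.3150684931507 236.3835616438356
lock_button [0.45277113 0.04809904] 312.77654286897695 237.33660085599888
[0.45609166 0.04699693]
side button_top [0.45330677 0.04292739 0.058     ]
side lock_button [0.4544419  0.04191072 0.058     ]
[[-1.49105130e-05  3.76318077e-01  9.26490531e-01]
 [-5.40492610e-05  9.26490530e-01 -3.76318077e-01]
 [-9.99999998e-01 -5.56872241e-05  6.52526493e-06]] jaw deg 67.89419847601944
```

View pics/sideB.png

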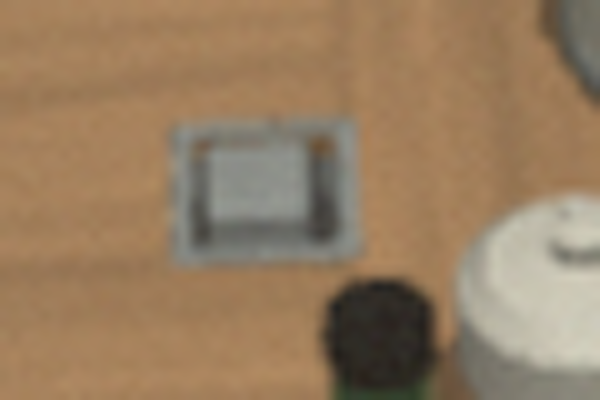

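>>> servo_tool(claw=[1,1,1,1,1,1,1,1,1,1,1,1,1,1,1,1,1,1], slide=[[225,-533,0],[225,-533,0],[225,-533,0],[225,-533,0],[225,-533,0],[225,-533,0],[225,-533,0],[225,-533,0],[225,-533,0],[225,-533,0],[225,-533,0],[225,-533,0],[225,-533,0],[225,-533,0],[225,-533,0],[225,-533,0],[225,-533,0],[225,-533,0]], yaw=[-86.6,-86.6,-86.6,-86.6,-86.6,-86.6,-86.6,-86.6,-86.6,-86.6,-86.6,-86.6,-86.6,-86.6,-86.6,-86.6,-86.6,-86.6], grip_force=60)

```text
clock: 3.05
eef_pos: [0.4599, 0.0469, 0.3039]
tool_rot: [1.444, 1.038, -1.444]
wrist_force: [0.4, -0.2, -0.2]
gripper_width: -0.0003
```

>>> servo_tool(claw=[1,1,1,1,1,1,1], slide=[[0,0,-40],[0,0,-80],[0,0,-120],[0,0,-145],[0,0,-153],[0,0,-153],[0,0,-153]], yaw=[0,0,0,0,0,0,0])

```text
clock: 3.75
eef_pos: [0.4614, 0.0462, 0.1523]
tool_rot: [1.447, 1.035, -1.443]
wrist_force: [0.5, 1.1, -0.1]
gripper_width: 0.0004
```

```bash
python3 - <<'E'
from h import *
s=monitor.read_state();T=R.from_rotvec(s['tool_rot']).as_matrix();print(s['eef_pos'],'jaw',np.degrees(np.arctan2(T[1,1],T[0,1])))
p=cam('side','s1.png')
cv2.imwrite('pics/s1b.png',cv2.resize(p['image'][150:240,230:350,::-1],None,fx=6,fy=6,interpolation=cv2.INTER_CUBIC))
W=cloud(p)
t=np.array([s['eef_pos'][0],s['eef_pos'][1],0]);
D=W-t;near=(np.hypot(D[...,0],D[...,1])<.035)&(W[...,2]>.06)&(W[...,2]<.12)
q=W[near];print(len(q),q[:,2].min())
u=np.array([.947,-.322]);v=np.array([.322,.947]);
lo=q[q[:,2]<.085];r=(lo[:,:2]-np.array([.4555,.048]));print('along x',np.percentile(r@u,[2,50,98]),'y',np.percentile(r@v,[2,50,98]))
E
```

```text
[0.46138363 0.04617819 0.15232344] jaw -18.68713553944442
111 0.060070072581056344
along x [-0.0126319   0.00094754  0.01342576] y [-0.01758059 -0.00356082  0.01575599]
```

View pics/s1b.png

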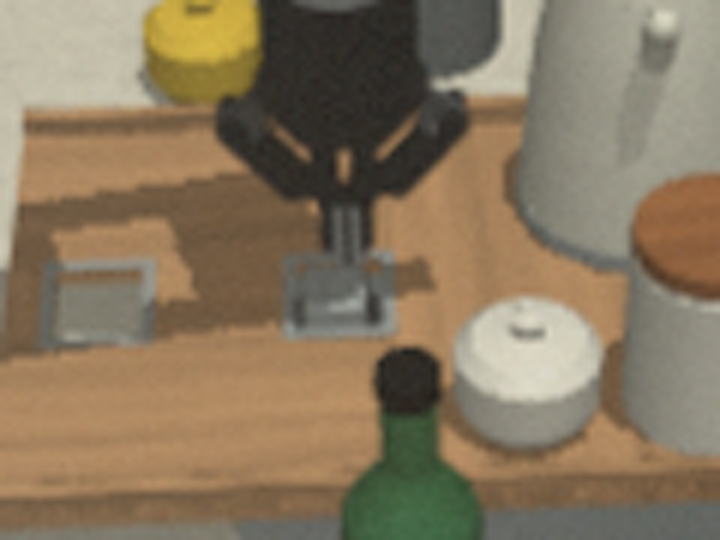

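The closed fingertips stand over the cut-out, at crop x 320–372 between the frame's 290–395. Next I press the button.

>>> servo_tool(claw=[1,1,1,1,1,1,1,1], slide=[[0,0,-10],[0,0,-17],[0,0,-24],[0,0,-31],[0,0,-37],[0,0,-42],[0,0,-43],[0,0,-43]], yaw=[0,0,0,0,0,0,0,0])

```text
clock: 4.6
eef_pos: [0.4607, 0.046, 0.1082]
tool_rot: [1.446, 1.036, -1.445]
wrist_force: [-1.5, -0.3, 8.0]
gripper_width: 0.0002
```

```bash
python3 - <<'E'
from h import *
s=monitor.read_state();print(s['eef_pos'],s['wrist_force'],s['ft_torque'])
p=cam('side','s2.png')
cv2.imwrite('pics/s2b.png',cv2.resize(p['image'][150:240,230:350,::-1],None,fx=6,fy=6,interpolation=cv2.INTER_CUBIC))
E
```

```text
[0.4607095  0.04604416 0.10817021] [-1.51084555 -0.29921232  8.01316545] [ 0.02518525  0.21840047 -0.01321615]
```

View pics/s2b.png

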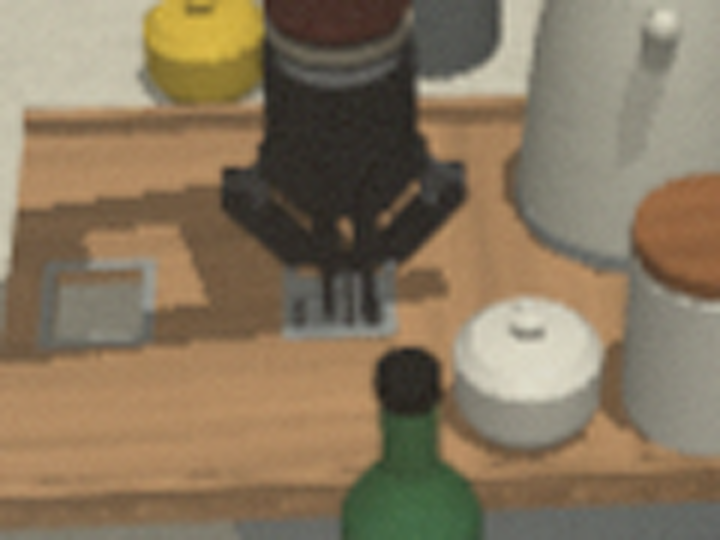

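The force reads 8 N, about full travel, and the tips are inside the frame. Now I push slowly along +x of the tray, direction (0.947, -0.322).

>>> servo_tool(claw=[1,1,1,1,1,1,1,1,1,1], slide=[[2.8,-1,0],[5.7,-1.9,0],[8.5,-2.9,0],[11.4,-3.9,0],[14.2,-4.8,0],[17,-5.8,0],[19.9,-6.8,0],[22.7,-7.7,0],[25.6,-8.7,0],[28.4,-9.7,0]], yaw=[0,0,0,0,0,0,0,0,0,0])

```text
clock: 5.65
eef_pos: [0.4859, 0.0371, 0.1064]
tool_rot: [1.442, 1.043, -1.452]
wrist_force: [-4.6, 2.4, 4.0]
gripper_width: -0.0
```

```bash
python3 - <<'E'
from h import *
s=monitor.read_state();print(s['eef_pos'],s['wrist_force'],s['ft_torque'])
p=cam('side','s3.png')
cv2.imwrite('pics/s3b.png',cv2.resize(p['image'][150:240,230:350,::-1],None,fx=6,fy=6,interpolation=cv2.INTER_CUBIC))
E
```

```text
[0.4859022  0.03709665 0.10642444] [-4.56258071  2.37012722  3.97379838] [0.40035462 0.71840726 0.0074692 ]
```

View pics/s3b.png

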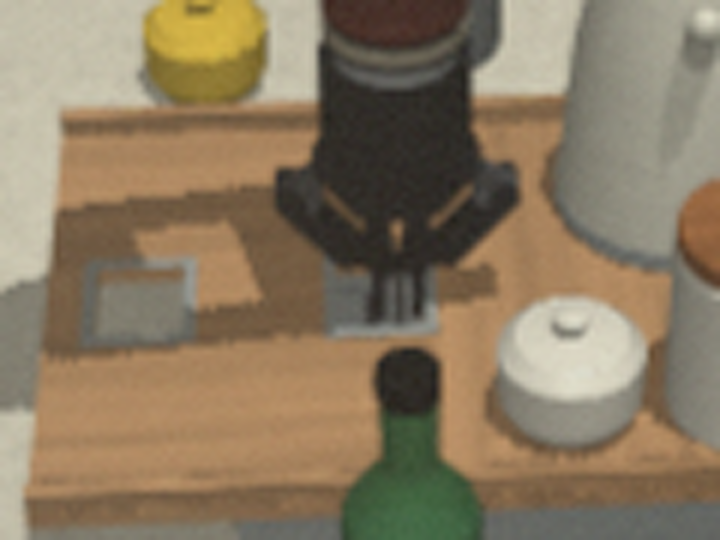

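The tray moved about 20 mm with the things on it, and the button is about half under the board. I keep pushing and raise the tips to within the board's thickness.

>>> servo_tool(claw=[1,1,1,1,1,1,1,1,1,1,1,1,1,1,1,1,1,1], slide=[[3.8,-1.3,0],[7.6,-2.6,0],[11.4,-3.9,2],[15.2,-5.2,4],[18.9,-6.4,6],[22.7,-7.7,7],[26.5,-9,7],[30.3,-10.3,7],[34.1,-11.6,7],[37.9,-12.9,7],[41.7,-14.2,7],[45.5,-15.5,7],[49.2,-16.7,7],[53,-18,7],[56.8,-19.3,7],[60.6,-20.6,7],[64.4,-21.9,7],[68.2,-23.2,7]], yaw=[0,0,0,0,0,0,0,0,0,0,0,0,0,0,0,0,0,0])

```text
clock: 7.5
eef_pos: [0.5538, 0.0136, 0.1125]
tool_rot: [1.441, 1.043, -1.452]
wrist_force: [-5.1, 1.1, 0.0]
gripper_width: 0.0001
```

```bash
python3 - <<'E'
from h import *
s=monitor.read_state();print(s['eef_pos'],s['wrist_force'],s['ft_torque'])
p=cam('side','s4.png')
cv2.imwrite('pics/s4b.png',cv2.resize(p['image'][120:250,230:410,::-1],None,fx=4.4,fy=4.4,interpolation=cv2.INTER_CUBIC))
E
```

```text
[0.55375104 0.01364312 0.11254501] [-5.10803049  1.06371419  0.03626915] [ 0.28868052  0.81312419 -0.00562102]
```

View pics/s4b.png

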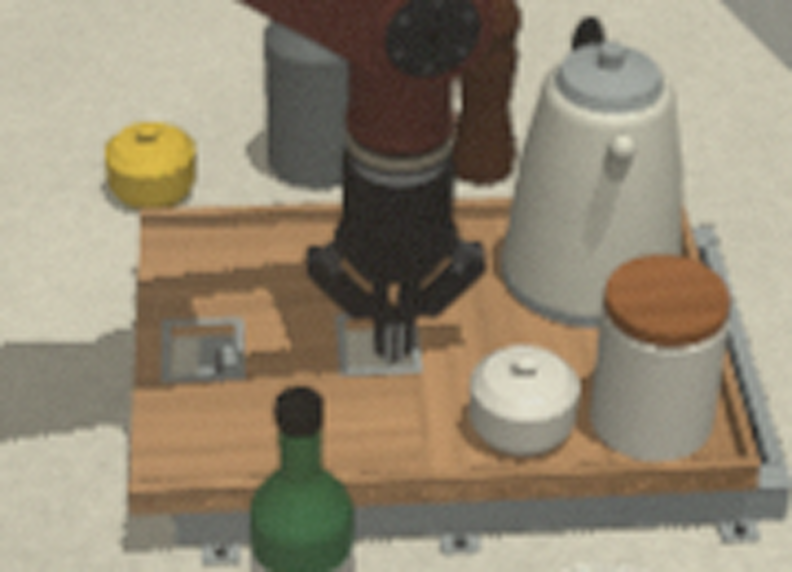

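Everything rides along, and the button is appearing under the front cut-out at crop (225,350). About 27 mm remain.

>>> servo_tool(claw=[1,1,1,1,1,1,1,1,1], slide=[[3.8,-1.3,0],[7.6,-2.6,0],[11.4,-3.9,0],[15.2,-5.2,0],[18,-6.1,0],[20.8,-7.1,0],[23.7,-8,0],[25.6,-8.7,0],[25.6,-8.7,0]], yaw=[0,0,0,0,0,0,0,0,0])

```text
clock: 8.45
eef_pos: [0.5801, 0.005, 0.1138]
tool_rot: [1.442, 1.042, -1.451]
wrist_force: [-7.7, 3.1, 1.7]
gripper_width: 0.0001
```

```bash
python3 - <<'E'
from h import *
s=monitor.read_state();print(s['eef_pos'],s['wrist_force'],s['ft_torque'])
p=cam('side','s5.png')
cv2.imwrite('pics/s5b.png',cv2.resize(p['image'][120:250,230:410,::-1],None,fx=4.4,fy=4.4,interpolation=cv2.INTER_CUBIC))
E
```

```text
[0.580135   0.00501252 0.11377032] [-7.71782384  3.14317311  1.68031901] [0.40684913 1.19060615 0.00288168]
```

View pics/s5b.png

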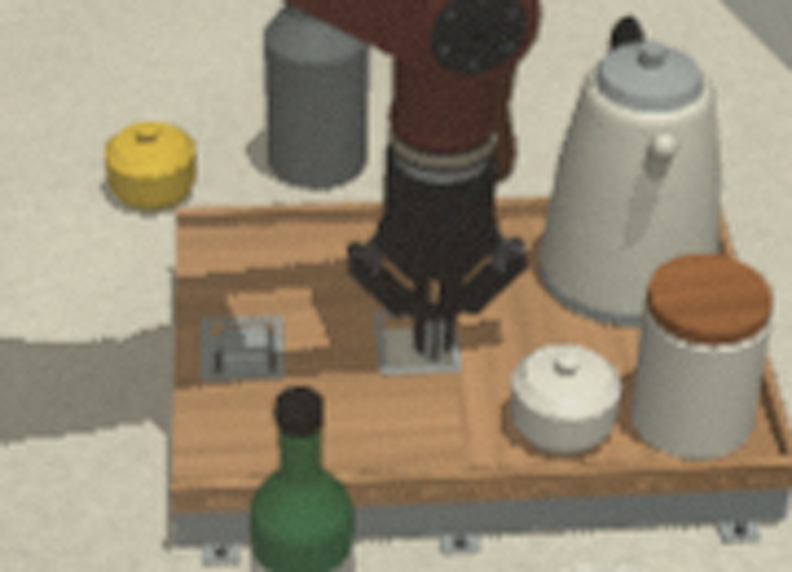

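The button appears to be up in the front cut-out, and the push force has risen to 8 N. I nudge a bit more to confirm the stop, then back off.

>>> servo_tool(claw=[1,1,1,1,1], slide=[[0.9,-0.3,0],[1.9,-0.6,0],[2.8,-1,0],[2.8,-1,0],[2.8,-1,0]], yaw=[0,0,0,0,0])

```text
clock: 9.0
eef_pos: [0.5808, 0.0048, 0.1136]
tool_rot: [1.44, 1.047, -1.456]
wrist_force: [-13.5, 4.0, 6.5]
gripper_width: -0.0002
```

The tray is at the back stop: 3 mm of command gave 0.7 mm of motion and the force rose to 14 N. Backing off and lifting clear.

>>> servo_tool(claw=[1,1,1,1,1,1,1,1,1,1,1], slide=[[-4,1.4,0],[-8,2.7,0],[-8,2.7,0],[-8,2.7,15],[-8,2.7,45],[-8,2.7,85],[-30,10,125],[-70,24,165],[-110,38,190],[-110,38,190],[-110,38,190]], yaw=[0,0,0,0,0,0,0,0,0,0,0])

```text
clock: 10.1
eef_pos: [0.4759, 0.0416, 0.3079]
tool_rot: [1.449, 1.032, -1.439]
wrist_force: [-0.5, 0.2, 0.8]
gripper_width: 0.0001
```

```bash
python3 - <<'E'
from h import *
s=monitor.read_state();print(s['eef_pos'],s['wrist_force'])
p=cam('side','s6.png')
cv2.imwrite('pics/s6b.png',cv2.resize(p['image'][120:250,230:410,::-1],None,fx=4.4,fy=4.4,interpolation=cv2.INTER_CUBIC))
W=cloud(p)
r=models.cut_out(p,'button_top')
for x in r[:2]: print(x['p'],x['box'],np.nanmedian(W[x['mask']],0),np.nanpercentile(W[x['mask']][:,2],[10,50,90]))
D=W[...,:2]-np.array([.4555,.048]);m=np.hypot(D[...,0],D[...,1])<.010;print('z at button',np.round(np.percentile(W[m][:,2],[5,50,95]),4))
W0=np.load('side.npy')
p2=cam('top')
for n in('kettle','canister','sugar_pot'):
  for x in models.cut_out(p,n)[:2]: print(n,x['p'],np.nanmedian(W[x['mask']],0))
E
```

```text
[0.47591612 0.04162837 0.30789182] [-0.51566279  0.22891346  0.78998564]
0.41 [285.8, 201.1, 11.0, 9.0] [0.45555625 0.04216136 0.05798462] [0.04614786 0.05798462 0.06092311]
z at button [0.0574 0.2924 0.575 ]
kettle 0.81 [ 0.72032559 -0.006892    0.16254413]
kettle 0.57 [5.54001503e-01 4.27394418e-04 5.15600267e-02]
canister 0.85 [ 0.69755025 -0.15612448  0.1411248 ]
canister 0.57 [ 0.55334653 -0.00097909  0.0515385 ]
sugar_pot 0.86 [0.46250928 0.29442169 0.0437067 ]
sugar_pot 0.78 [ 0.61884017 -0.12271537  0.09721115]
```

View pics/s6b.png

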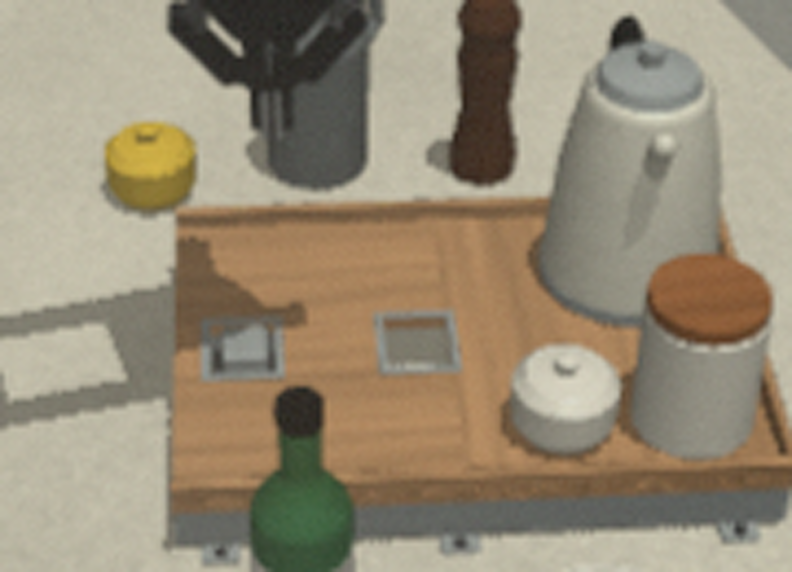

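The button is up in the front cut-out, with its top at z = 0.058. The kettle, canister and sugar pot are upright and have moved about 117–118 mm, and the arm is clear.

```bash
python3 -c "
from h import *
print(workorder.finish_job())"
```

```text
the job is handed in; nothing more can be done
None
```

The tray is fully home with the lock button up in the front cut-out, and I handed the job in at about 10 s of the 38 s allowed.

- **Press and push:** I pressed the button with closed fingertips to about 22 mm, at 8 N. I then pushed the tray on the rear cut-out's far wall at about 0.03–0.04 m/s. The tray stopped against the back stop: the last 3 mm of command moved it only 0.7 mm, and the force rose to 14 N.
- **Last checks:** The button top measured z = 0.058, which is fully up. The kettle, canister and sugar pot were standing upright; my own estimates from the side camera put them about 115–120 mm from where they started. The carafe, mill and bottle looked undisturbed. The bowl was outside my final crop, but the arm never went near it. The gripper was clear, with wrist force under 1 N.
- **Checks that disagreed or failed:** The networks' lower-scored detections for kettle and canister, and their top one for sugar pot, were wrong; the last was a yellow look-alike, which I discarded. A simple depth sample at the button was spoiled by the arm overhead, so the button height comes from the network's mask instead.

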